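Click the desk globe round to its index with the ratchet lever

TASK

Turn the globe on its click-stop stand until the tall ball-topped pin on its plate lines up with the upright index fin on the fixed foot. Do it only with the wooden-handled ratchet lever, without touching the globe or its plate: each swing of the lever anticlockwise (seen from above) to its stop moves the globe on by one notch, and the lever springs back for the next. Leave the steel glass undisturbed.

Things in the scene. Friction and masses are not known exactly. Their poses are not given: they have to be found in the camera images.
- turntable (a joint): turn of globe and toothed plate about the stand's vertical axis, rad, growing anticlockwise from above. 0: tall pin exactly at the index fin; starts between -2.2 and -0.82. Friction holds it where left. The first full stroke of the lever moves it 0.23 to 0.75, each later one, stop to stop, one notch (0.524). After a full stroke the pin stands a whole number of notches from the index.
- handle (a point): centre of the top of the lever's upright wooden handle: round post 18 mm thick, from 45 to 120 mm above the desk, 130 mm from the globe's axis, about which the lever turns. Seen here at rest; swings 0.75 rad anticlockwise from above to a hard stop, against 1.2 to 3 N at the handle, and springs back when let go. Its pawl drives the teeth on the anticlockwise swing only.
- globe: the globe (blue and green ball 90 mm across, top 170 mm above the desk) with its white plate (166 mm across 12 teeth, top at 50 mm), turning together. Origin on the axis at desk height, z up, x towards the tall pin. Three steel pins stand on the plate 64 mm from the axis: one 65 mm tall with a 14 mm ball on top, two short ones of 12 mm.
- stand: the fixed grey foot, 176 mm across, 18 mm high, under the globe. Origin on the globe's axis at desk height, z up; x points to the index, a thin upright steel fin with a small round head, 94 to 118 mm from the axis, its top about 70 mm above the desk. The lever at rest stands 70 degrees anticlockwise from above of that x axis.
- glass: steel drinking glass, 70 mm across, 110 mm high, loose, standing on the desk to the left of the stand. A bystander, like the white night lamp with press button (190 mm high) also on that side, and the blue eraser and wooden stick to the right of the stand. Origin at the centre of its underside.

How it is judged (in metres and radians):
At the end, for the whole second after the job is handed in: The tall pin is within 0.18 rad (10 degrees) of the index fin and the globe is at rest (value of joint turntable between -0.18 and 0.18 rad and velocity of joint turntable between -0.05 and 0.05 rad/s); the robot touches nothing.
It fails at once if the arm or gripper touches the globe, its plate or its pins (contact force between any of the fingers, the arm and globe above 1 N).
It fails at once if the steel glass is moved more than 20 mm or tipped (distance of glass from where it was at the start of the episode above 0.02 m or angle between glass's own z axis and vertical above 0.3 rad).
It also fails if it takes over 61 s, if anything falls off the work surface, if the arm or the gripper's body presses on something with over 40 N, if the wrist force passes 120 N, or if a joint passes its speed limit or range.

ROBOT

A 6-joint arm with a two-finger parallel gripper is mounted at the origin on the work surface. World frame = base frame: x ahead of the robot, y to its left, z up, the work surface at z = 0. Lengths are in m, angles in degrees, forces in N, time in s.
With the tool pointing down it reaches from about 0.4 to 0.825 m from the base axis. Payload 7 kg.
Tool frame: the origin (TCP) lies midway between the tips of the shut fingers; the grasp point (between the pads) lies r.hold_point_z behind it (r.hold_point_z is the distance from the TCP to the grasp point, in m); z points along the fingers, x is the direction in which the jaws open and shut, and the axes are right-handed (so a half turn about z gives the same grasp; the last joint's range is limited). The gripper opens to 88 mm and grips with 3 to 60 N. Pads are 19 mm wide; open, the fingers measure 130 mm over their backs; the gripper's body (78 mm by 193 mm) begins 47 mm behind the grasp point.
Start: joints at [-57.29, 20.546, 0.682, 0, -70.136, -16.507], TCP at [0.188, -0.648, 0.227] pointing down, gripper open.
Joint ranges: [-176.03, 176.03], [-82.01, 121.73], [-58.28, 71.71], [-173.87, 95.51], [-174.79, -0.11], [-173.66, 173.66]. Speed limits (degrees/s): [136.94, 136.94, 172.46, 180, 180, 180].

INTERFACE

Orientations are given as [roll, pitch, yaw] about the fixed x, y, z axes, in that order (R = Rz(yaw) Ry(pitch) Rx(roll)).
In Python, from plant import get_state, viewer, close_job, r gives the robot as it stands.
- The arm moves only by the tool apply_moves, never from a script. Its argument "plan" is a list of rows, each a list of 3 entries, a list of its own where there are three numbers: the closure in counts, from 0 (fully open) to 255 (shut), then the shift along the tool's x, y, z in units of 50 mm (1.0 is 50 mm), then the turn about the tool's z in units of 6 degrees (1.0 is 6 degrees). A call has 1 to 12 rows; each row shifts and turns the commanded pose from where the row before left it, along the tool's axes as they then stand; what a row does not reach is not made up. A row lasts 1/8 s, in which the tool goes at most 62.5 mm and 10.7 degrees, less where a joint would pass 70% of its speed; a pose out of reach is approached as far as the arm can. A call is refused whole if a number of a shift passes 1 or a number of a turn 1, either way. A call with a gripper value outside its range is refused whole. The fingers move at their own pace and stop on an object; "squeeze" is the grip in N (left out, the last holds). Time passes only in rows, so rows that do not move let the fingers close. It gives the time, the measured TCP pose, the force and the opening at its end, in the units of the state.
- get_state(): the state, without advancing time (a new reading comes with each control period).
- viewer.capture(name): name is "side" or "top"; returns a dict with "frame" (420x560x3 uint8, blue, green, red), "K" (3x3 intrinsics, pixels), "R" (3x3) and "t" (3): a world point X has camera coordinates R X + t. Camera axes: x right, y down, z forward; pixel columns grow to the right and rows downward; lengths in m; the calibration is good to about 2 mm. A picture is of the moment at which its call begins. There is no depth.
- close_job(): hands the job in, once; it reports no verdict.
The state is a dict: "time_s": time; "joints": joint angles; "qd": joint speeds; "joint_torque": joint torques, N m; "tcp_pos": TCP position; "eef_rot": TCP orientation; "contact_force": force on the tool from outside, world axes, zero at the start; "moment": the same for the moment, N m; "gripper_width": finger opening in m.
Only numpy, scipy, OpenCV 4.12 (cv2) and the standard library are available. Lean on these libraries where they do the work, as an engineer would, in place of code of your own. Each camera call takes 0.05 s, during which the arm holds its last target.

## Working session

There is one attempt and no reset: what is moved stays moved. The work goes in short steps, Python scripts to look and compute and a tool call to move; the robot and the scene stay as the last step left them, time stands still between calls to the robot, and variables do not carry over. Pictures are saved under pics/ and viewed, and the job is handed in when it is done.

Besides the shell and the picture viewer there is one more tool, called after "Emit:" in YAML: its name, and indented under it one key for each argument. apply_moves: Moves the arm, as the interface text tells. Its arguments: {"type":"object","properties":{"plan":{"type":"array","items":{"type":"array"}},"squeeze":{"type":"number"}},"required":["plan"]}

```bash
mkdir -p pics; python3 - <<'E'
from plant import get_state, viewer, r
import cv2
print(get_state(), r.hold_point_z)
for n in ("side","top"):
    c=viewer.capture(n); cv2.imwrite(f"pics/{n}0.png",c["frame"]); print(n,c["K"],c["R"],c["t"])
E
```

```text
{'time_s': 0.0, 'joints': array([-5.72927063e+01,  2.05898579e+01,  6.31148175e-01, -2.13753355e-02,
       -7.01346899e+01, -1.65042790e+01]), 'qd': array([ 0.10142325, -0.10189605,  0.05892893, -0.02057762, -0.0250798 ,
       -0.06490721]), 'joint_torque': array([-2.40064801e-03, -5.82717848e+01,  2.93063021e+01,  6.99699238e+00,
        7.01095909e-03, -1.50698093e-04]), 'tcp_pos': array([ 0.18815667, -0.64771339,  0.22561659]), 'eef_rot': array([-1.79992730e+02, -9.52603898e-02,  1.06195729e+02]), 'contact_force': array([0.15379776, 0.26426733, 0.1861983 ]), 'moment': array([0.03863256, 0.0381083 , 0.01940971]), 'gripper_width': 0.08760188339091307} 0.0188
side [[400.61615593   0.         274.91326018]
 [  0.         400.61615593 214.20678723]
 [  0.           0.           1.        ]] [[-0.98938492 -0.144886    0.01120404]
 [-0.10923168  0.69062752 -0.71491403]
 [ 0.09584321 -0.708549   -0.69912259]] [0.53296212 0.04479886 0.98800983]
top [[501.90021141   0.         276.22987887]
 [  0.         501.90021141 212.13225506]
 [  0.           0.           1.        ]] [[ 0.01934143 -0.9995682   0.02212078]
 [-0.99042842 -0.02217947 -0.13623368]
 [ 0.13666548 -0.01927409 -0.99042973]] [0.11730462 0.54403631 0.94674394]
```

View pics/side0.png

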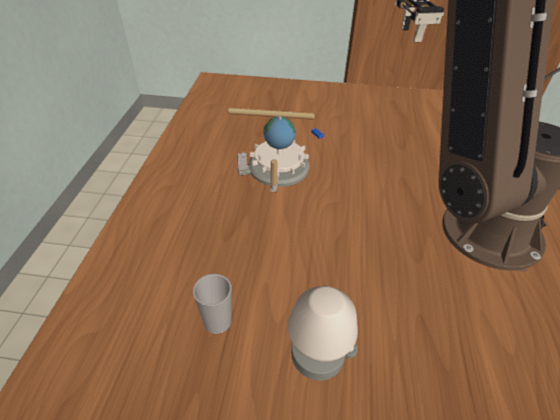

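View pics/top0.png

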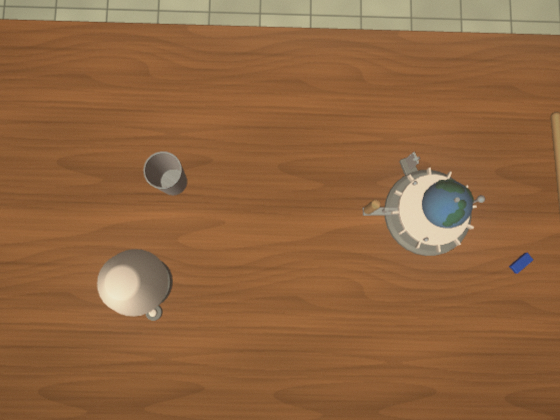

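```bash
python3 - <<'E'
import cv2
a=cv2.imread("pics/top0.png")[140:270,345:505]; cv2.imwrite("pics/top0z.png",cv2.resize(a,None,fx=4.5,fy=4.5,interpolation=cv2.INTER_CUBIC))
a=cv2.imread("pics/side0.png")[105:205,225:325]; cv2.imwrite("pics/side0z.png",cv2.resize(a,None,fx=6,fy=6,interpolation=cv2.INTER_CUBIC))
E
```

```text
(no output)
```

View pics/top0z.png

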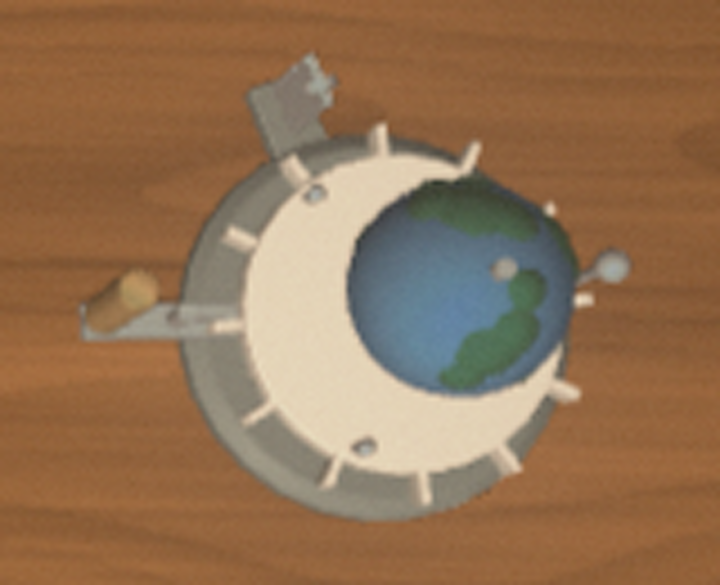

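View pics/side0z.png

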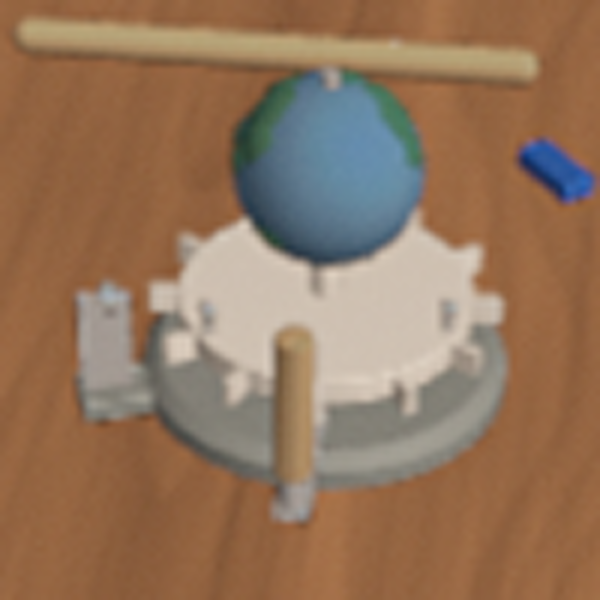

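```bash
cat > h.py <<'E'
import numpy as np,cv2
from plant import viewer
def ray(c,u,v,z):
    K,R,t=map(np.asarray,(c["K"],c["R"],c["t"]))
    d=R.T@np.linalg.solve(K,[u,v,1]); o=-R.T@t
    return (o+d*(z-o[2])/d[2]).round(4)
def zt(x,y): return 345+(x+.5)/4.5-.5,140+(y+.5)/4.5-.5
def zs(x,y): return 225+(x+.5)/6-.5,105+(y+.5)/6-.5
E
python3 - <<'E'
from h import *
c=viewer.capture("top"); s=viewer.capture("side")
def ball(c,lo,hi):
    h=cv2.cvtColor(c["frame"],cv2.COLOR_BGR2HSV); m=cv2.inRange(h,(40,60,20),(125,255,255)); m=cv2.morphologyEx(m,cv2.MORPH_OPEN,np.ones((3,3)))
    cs,_=cv2.findContours(m,0,2); k=max(cs,key=cv2.contourArea); k=cv2.convexHull(k); return cv2.minEnclosingCircle(k)
for n,cam in(("top",c),("side",s)):
    b=ball(cam,0,0);print(n,b,ray(cam,*b[0],.125))
ax=ray(c,*ball(c,0,0)[0],.125)
for nm,x,y,z in(("foot",0,0,0),):pass
hd=ray(c,*zt(138,287),.12); print("handle top",hd, "side",ray(s,*zs(295,337),.12))
fin=ray(c,*zt(322,85),.07); print("fin",fin,"side",ray(s,*zs(108,292),.07))
pin=ray(c,*zt(613,267),.115);print("pin",pin)
p1=ray(c,*zt(316,190),.062);p2=ray(c,*zt(364,444),.062); print(p1,p2)
print(ray(s,*zs(208,305),.062),ray(s,*zs(448,305),.062))
def A(p): d=p-ax; return np.hypot(d[0],d[1]).round(4),np.degrees(np.arctan2(d[1],d[0])).round(1)
for p in(hd,fin,pin,p1,p2):print(A(p))
for x,y in ((180,300),(380,520)):print(ray(c,*zt(x,y),.01))
E
```

```text
top ((445.8287658691406, 207.28082275390625), 20.30594253540039) [ 0.5448 -0.1738  0.125 ]
side ((279.0, 132.0), 15.811488151550293) [ 0.5534 -0.1663  0.125 ]
handle top [ 0.5498 -0.0478  0.12  ] side [ 0.5495 -0.0447  0.12  ]
fin [ 0.6473 -0.1387  0.07  ] side [ 0.6479 -0.131   0.07  ]
pin [ 0.5632 -0.2422  0.115 ]
[ 0.603  -0.1377  0.062 ] [ 0.494  -0.1561  0.062 ]
[ 0.6033 -0.1392  0.062 ] [ 0.4946 -0.1569  0.062 ]
(np.float64(0.1261), np.float64(87.7))
(np.float64(0.1083), np.float64(18.9))
(np.float64(0.0708), np.float64(-74.9))
(np.float64(0.0685), np.float64(31.8))
(np.float64(0.0538), np.float64(160.8))
[ 0.5619 -0.0909  0.01  ]
[ 0.465  -0.1792  0.01  ]
```

```bash
python3 - <<'E'
from h import *
c=viewer.capture("top"); s=viewer.capture("side")
print(ray(c,*zt(463,286),.125),ray(s,*zs(329,165),.125))
# foot: leftmost, bottom, rightmost edges at top rim z=.018 via grey? use plate teeth fallback
from scipy.optimize import least_squares
hd=np.array([.5497,-.0465]);fin=np.array([.6475,-.136]);p1=np.array([.603,-.138]);p2=np.array([.494,-.1565]);pin=np.array([.5632,-.2422])
g=ray(c,*zt(463,286),.125)[:2]
f=lambda a:[np.hypot(*(hd-a))-.13,np.hypot(*(p1-a))-.064,np.hypot(*(p2-a))-.064,np.hypot(*(pin-a))-.064,*(a-g)]
r=least_squares(f,g);print(r.x,np.round(r.fun,4))
for p in(hd,fin,p1,p2,pin):print(np.hypot(*(p-r.x)).round(4),np.degrees(np.arctan2(*(p-r.x)[::-1])).round(1))
E
```

```text
[ 0.5523 -0.1771  0.125 ] [ 0.5522 -0.1661  0.125 ]
[ 0.55322763 -0.17769448] [ 0.0012 -0.0003 -0.0011  0.0013  0.0009 -0.0006]
0.1312 91.5
0.1031 23.9
0.0637 38.6
0.0629 160.3
0.0653 -81.2
```

The top view puts the globe axis at about (0.553, −0.177). The handle is at about 91.5°, the index at about 21.5° and the tall pin at about −81°, so the turntable sits near −1.8 rad and probably needs 4 strokes. The side view reads y 3–11 mm differently. I'm relying on the top view because its radii match the given sizes.

Emit:
apply_moves:
  plan:
    - [0,[0.79,0.86,-0.03],0]
    - [0,[0.79,0.86,-0.03],0]
    - [0,[0.79,0.86,-0.03],0]
    - [0,[0.79,0.86,-0.03],0]
    - [0,[0.79,0.86,-0.03],0]
    - [0,[0.79,0.86,-0.03],0]
    - [0,[0.79,0.86,-0.03],0]
    - [0,[0.79,0.86,-0.03],0]
    - [0,[0.79,0.86,-0.03],0]
    - [0,[0.79,0.86,-0.03],0]
    - [0,[0.79,0.86,-0.03],0]
    - [0,[0.79,0.86,-0.03],0]

```text
time_s: 1.8
tcp_pos: [0.5523, -0.0471, 0.245]
eef_rot: [180.0, 0.0, 106.2]
contact_force: [1.7, -0.4, 0.0]
gripper_width: 0.0875
```

Emit:
apply_moves:
  plan:
    - [0,[0,0,0],-1]
    - [0,[0,0,0],-1]
    - [0,[0,0,0],-1]
    - [0,[0,0,0],-1]
    - [0,[0,0,0],-1]
    - [0,[0,0,0],-1]
    - [0,[0,0,0],-1]
    - [0,[0,0,0],-1]
    - [0,[0,0,0],-1]
    - [0,[0,0,0],-1]
    - [0,[0,0,0],-1]
    - [0,[0,0,0],-1]

```text
time_s: 3.3
tcp_pos: [0.5515, -0.049, 0.2446]
eef_rot: [180.0, 0.0, 178.4]
contact_force: [0.4, 1.3, 0.2]
gripper_width: 0.0879
```

Emit:
apply_moves:
  plan:
    - [0,[0.03,0.02,0.7],-0.5]
    - [0,[0,0,0.6],0]
    - [0,[0,0,0.3],0]
    - [0,[0,0,0],0]

```text
time_s: 3.8
tcp_pos: [0.5497, -0.0481, 0.164]
eef_rot: [-180.0, -0.1, -178.8]
contact_force: [0.3, -0.5, 0.1]
gripper_width: 0.0872
```

```bash
python3 - <<'E'
from h import *
for n,(y0,y1,x0,x1) in(("side",(60,210,200,360)),("top",(120,270,330,500))):
    f=viewer.capture(n)["frame"][y0:y1,x0:x1]; cv2.imwrite(f"pics/{n}1.png",cv2.resize(f,None,fx=4,fy=4,interpolation=2))
E
```

```text
(no output)
```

View pics/side1.png

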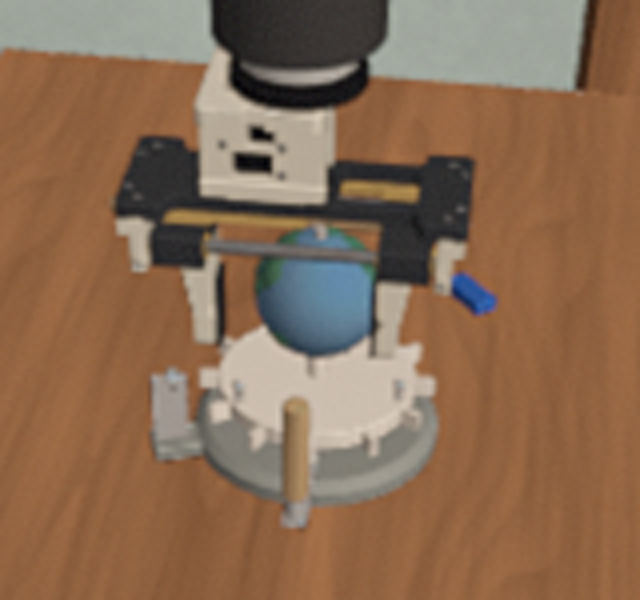

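View pics/top1.png

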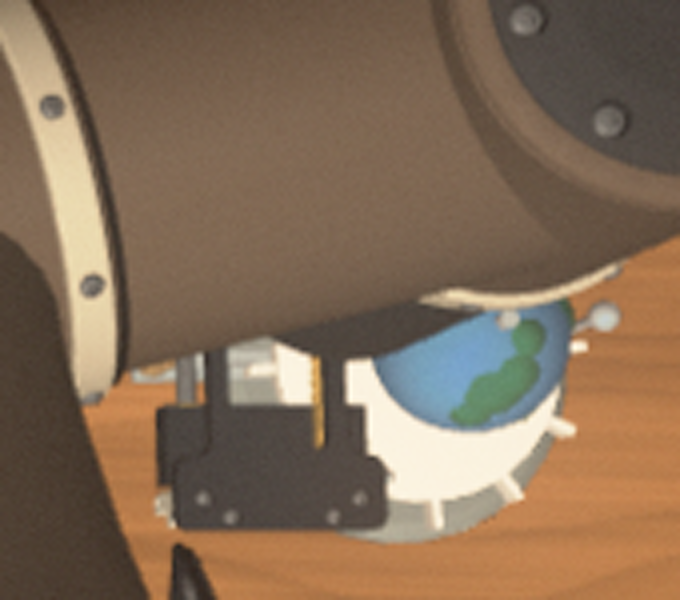

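In the side view the open fingers (columns about 205 and 390) straddle the handle (column about 295). I'll descend and half-close around the post.

Emit:
apply_moves:
  plan:
    - [0,[0,0.04,0.6],0]
    - [0,[0,0.04,0.6],0]
    - [0,[0,0,0.55],0]
    - [120,[0,0,0],0]
    - [120,[0,0,0],0]
    - [120,[0,0,0],0]
    - [120,[0,0,0],0]

```text
time_s: 4.78
tcp_pos: [0.5506, -0.0438, 0.0781]
eef_rot: [180.0, 0.1, -178.8]
contact_force: [0.8, 0.1, -0.0]
gripper_width: 0.0533
```

```bash
python3 - <<'E'
from h import *
from plant import get_state
s=get_state();print(s["tcp_pos"],s["eef_rot"],s["contact_force"])
for n,(y0,y1,x0,x1) in(("side",(60,210,200,360)),("top",(120,270,330,500))):
    f=viewer.capture(n)["frame"][y0:y1,x0:x1]; cv2.imwrite(f"pics/{n}2.png",cv2.resize(f,None,fx=4,fy=4,interpolation=2))
E
```

```text
[ 0.5505945  -0.04382602  0.07810317] [ 1.79977345e+02  1.00250992e-01 -1.78793905e+02] [ 0.77928711  0.07119286 -0.00241693]
```

View pics/side2.png

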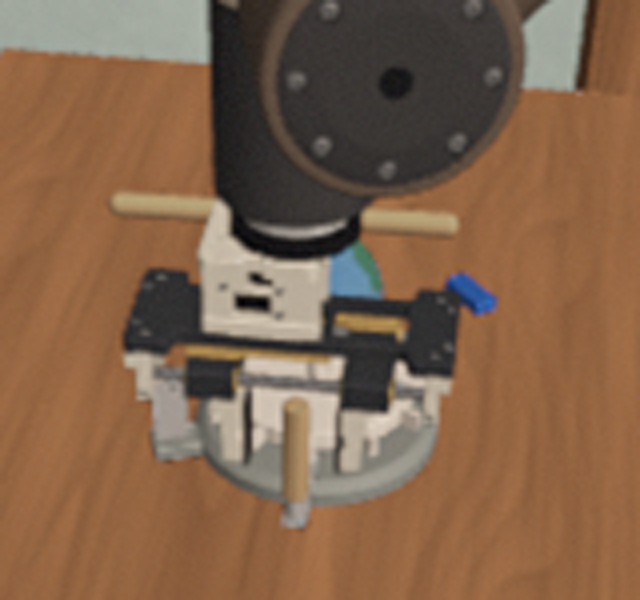

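View pics/top2.png

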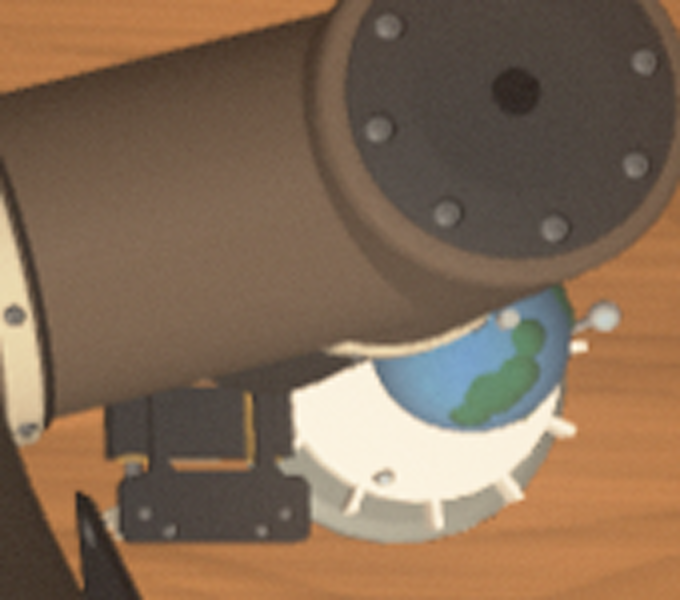

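Both fingers sit either side of the post with no contact force. I'll narrow the gap and start the first stroke.

Emit:
apply_moves:
  plan:
    - [190,[0,0,0],0]
    - [190,[0,0,0],0]
    - [190,[0,0,0],0]
    - [190,[0.139,-0.004,0],-0.5]
    - [190,[0.139,-0.004,0],-0.5]
    - [190,[0.139,-0.004,0],-0.5]
    - [190,[0.139,-0.004,0],-0.5]
    - [190,[0.139,-0.004,0],-0.5]
    - [190,[0.139,-0.004,0],-0.5]
    - [190,[0.139,-0.004,0],-0.5]
    - [190,[0.139,-0.004,0],-0.5]

```text
time_s: 6.25
tcp_pos: [0.4969, -0.0564, 0.0771]
eef_rot: [-180.0, 0.1, -154.7]
contact_force: [3.1, 1.3, -1.8]
gripper_width: 0.0222
```

```bash
cat > st.py <<'E'
from plant import get_state
import numpy as np
s=get_state();p=s["tcp_pos"];a=np.array([.553,-.177]);d=p[:2]-a
phi=np.degrees(np.arctan2(d[1],d[0]));yaw=s["eef_rot"][2]%360
print("t",s["time_s"],p.round(4),"r",np.hypot(*d).round(4),"phi",phi.round(1),"yaw-90-phi",(yaw-90-phi).round(1))
t=np.radians(yaw);F=s["contact_force"];print("F tang",F[:2]@[np.cos(t),np.sin(t)],"F",F.round(1),s["gripper_width"])
E
python3 st.py
```

```text
t 6.25 [ 0.4969 -0.0564  0.0771] r 0.133 phi 115.0 yaw-90-phi 0.4
F tang -3.3467687417475083 F [ 3.1  1.3 -1.8] 0.022233349780533353
```

Emit:
apply_moves:
  plan:
    - [190,[0.139,-0.004,0],-0.5]
    - [190,[0.139,-0.004,0],-0.5]
    - [190,[0.139,-0.004,0],-0.5]
    - [190,[0.139,-0.004,0],-0.5]
    - [190,[0.139,-0.004,0],-0.5]
    - [190,[0.139,-0.004,0],-0.5]
    - [190,[0,0,0],0]

```text
time_s: 7.12
tcp_pos: [0.4622, -0.0799, 0.0772]
eef_rot: [-180.0, 0.1, -136.8]
contact_force: [0.2, 3.2, -0.4]
gripper_width: 0.022
```

```bash
python3 st.py
```

```text
t 7.125 [ 0.4622 -0.0799  0.0772] r 0.1329 phi 133.1 yaw-90-phi 0.1
F tang -2.3012658771329932 F [ 0.2  3.2 -0.4] 0.022003490259904456
```

Stop not reached yet, so I'll go on in small steps until the force rises.

Emit:
apply_moves:
  plan:
    - [190,[0.07,-0.001,0],-0.25]
    - [190,[0.07,-0.001,0],-0.25]
    - [190,[0,0,0],0]

```text
time_s: 7.5
tcp_pos: [0.4581, -0.0844, 0.0773]
eef_rot: [-180.0, 0.1, -133.7]
contact_force: [1.8, 7.4, -0.6]
gripper_width: 0.0224
```

```bash
python3 st.py
```

```text
t 7.5 [ 0.4581 -0.0844  0.0773] r 0.1326 phi 135.7 yaw-90-phi 0.5
F tang -6.614084525941619 F [ 1.8  7.4 -0.6] 0.02242009296248596
```

Emit:
apply_moves:
  plan:
    - [190,[0.07,-0.001,0],-0.25]
    - [190,[0,0,0],0]

```text
time_s: 7.75
tcp_pos: [0.4582, -0.085, 0.0774]
eef_rot: [-179.9, 0.4, -132.2]
contact_force: [8.4, 19.8, -8.0]
gripper_width: 0.0223
```

```bash
python3 st.py; python3 - <<'E'
from h import *
f=viewer.capture("top")["frame"][120:270,330:500]; cv2.imwrite(f"pics/top3.png",cv2.resize(f,None,fx=4,fy=4,interpolation=2))
E
```

```text
t 7.75 [ 0.4582 -0.085   0.0774] r 0.1321 phi 135.9 yaw-90-phi 1.9
F tang -20.36699683413359 F [ 8.4 19.8 -8. ] 0.022306492451874518
```

View pics/top3.png

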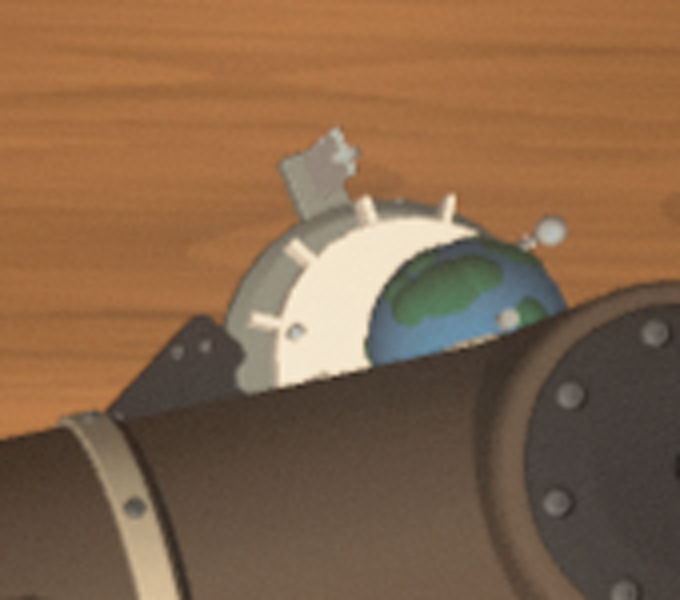

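```bash
cat >> h.py <<'E'
def pinang(c,x,y):
    p=ray(c,330+(x+.5)/4-.5,120+(y+.5)/4-.5,.115)[:2]-[.5532,-.1777]
    return np.hypot(*p),np.degrees(np.arctan2(p[1],p[0])), (np.degrees(np.arctan2(p[1],p[0]))-21.5)/57.3
E
python3 - <<'E'
from h import *
c=viewer.capture("top")
print(pinang(c,549,231),pinang(c,604,317))
E
```

```text
(np.float64(0.06362680252849423), np.float64(-39.06765055710684), np.float64(-1.0570270603334526)) (np.float64(0.06489083140167029), np.float64(-81.04573447388802), np.float64(-1.7896288738898434))
```

After the first stroke, which hit the hard stop at 20 N, the pin sits at −1.06 rad. That is two notches short, so two strokes remain. Now the return.

Emit:
apply_moves:
  plan:
    - [150,[-0.195,-0.007,0],0.7]
    - [150,[-0.195,-0.007,0],0.7]
    - [150,[-0.195,-0.007,0],0.7]
    - [150,[-0.195,-0.007,0],0.7]
    - [150,[-0.195,-0.007,0],0.7]
    - [150,[-0.195,-0.007,0],0.7]
    - [150,[-0.195,-0.007,0],0.7]
    - [150,[-0.195,-0.007,0],0.7]
    - [150,[-0.195,-0.007,0],0.7]
    - [150,[-0.195,-0.007,0],0.7]
    - [150,[-0.195,-0.007,0],0.7]
    - [150,[0,0,0],0]

```text
time_s: 9.35
tcp_pos: [0.5494, -0.0445, 0.0767]
eef_rot: [-180.0, -0.1, -178.5]
contact_force: [-0.9, 0.3, 0.8]
gripper_width: 0.0358
```

```bash
python3 st.py;  python3 - <<'E'
from h import *
for n,(y0,y1,x0,x1) in(("side",(60,210,200,360)),("top",(120,270,330,500))):
    f=viewer.capture(n)["frame"][y0:y1,x0:x1]; cv2.imwrite(f"pics/{n}4.png",cv2.resize(f,None,fx=4,fy=4,interpolation=2))
E
```

```text
t 9.35 [ 0.5494 -0.0445  0.0767] r 0.1325 phi 91.5 yaw-90-phi -0.0
F tang 0.9285404802530479 F [-0.9  0.3  0.8] 0.03584322135730438
```

View pics/side4.png

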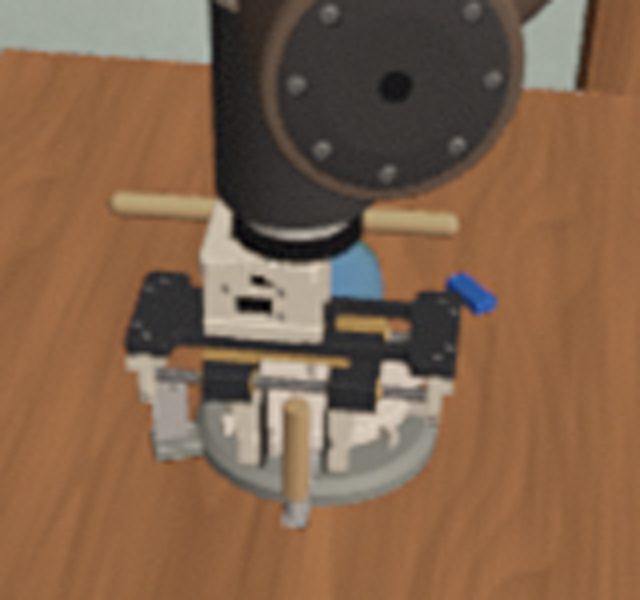

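View pics/top4.png

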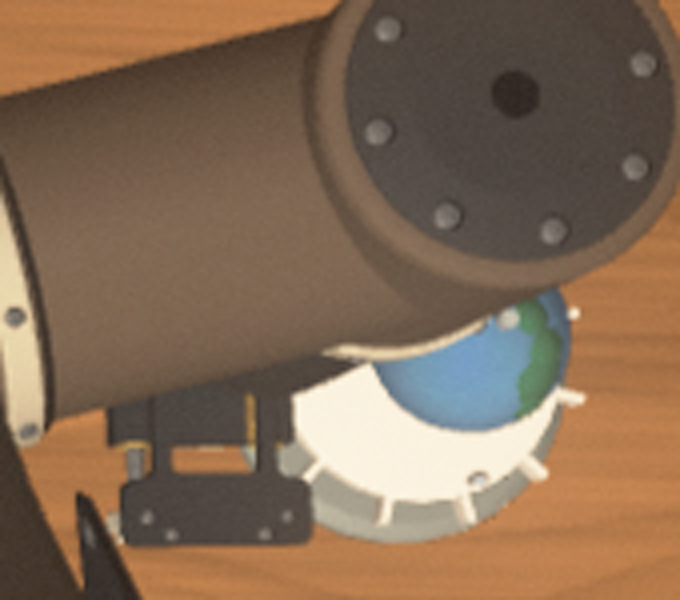

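The lever is back at rest, centred between the fingers. Second stroke.

Emit:
apply_moves:
  plan:
    - [190,[0.167,-0.005,0],-0.6]
    - [190,[0.167,-0.005,0],-0.6]
    - [190,[0.167,-0.005,0],-0.6]
    - [190,[0.167,-0.005,0],-0.6]
    - [190,[0.167,-0.005,0],-0.6]
    - [190,[0.167,-0.005,0],-0.6]
    - [190,[0.167,-0.005,0],-0.6]
    - [190,[0.167,-0.005,0],-0.6]
    - [190,[0.167,-0.005,0],-0.6]
    - [190,[0.167,-0.005,0],-0.6]
    - [190,[0.167,-0.005,0],-0.6]
    - [190,[0.139,-0.004,0],-0.5]

```text
time_s: 10.95
tcp_pos: [0.4605, -0.0814, 0.0773]
eef_rot: [-180.0, 0.1, -135.7]
contact_force: [2.5, 1.5, -1.3]
gripper_width: 0.0225
```

Emit:
apply_moves:
  plan:
    - [190,[0.07,-0.001,0],-0.25]
    - [190,[0.07,-0.001,0],-0.25]
    - [190,[0.03,0,0],-0.1]
    - [190,[0,0,0],0]

```text
time_s: 11.45
tcp_pos: [0.4579, -0.0848, 0.0774]
eef_rot: [-179.9, 0.4, -132.2]
contact_force: [7.7, 17.6, -7.8]
gripper_width: 0.0224
```

```bash
python3 st.py; python3 - <<'E'
from h import *
f=viewer.capture("top")["frame"][120:270,330:500]; cv2.imwrite(f"pics/top5.png",cv2.resize(f,None,fx=4,fy=4,interpolation=2))
E
```

```text
t 11.45 [ 0.4579 -0.0848  0.0774] r 0.1325 phi 135.9 yaw-90-phi 1.9
F tang -18.18210022976392 F [ 7.7 17.6 -7.8] 0.02240907489775834
```

View pics/top5.png

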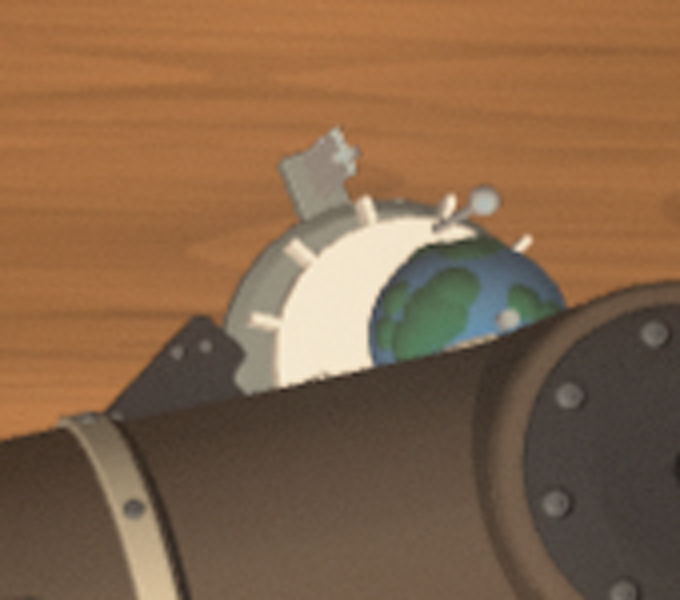

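The stop is reached and the pin ball, at zoom pixel (484,201), has advanced one notch. I'll return and make the third stroke.

Emit:
apply_moves:
  plan:
    - [150,[-0.195,-0.007,0],0.7]
    - [150,[-0.195,-0.007,0],0.7]
    - [150,[-0.195,-0.007,0],0.7]
    - [150,[-0.195,-0.007,0],0.7]
    - [150,[-0.195,-0.007,0],0.7]
    - [150,[-0.195,-0.007,0],0.7]
    - [150,[-0.195,-0.007,0],0.7]
    - [150,[-0.195,-0.007,0],0.7]
    - [150,[-0.195,-0.007,0],0.7]
    - [150,[-0.195,-0.007,0],0.7]
    - [150,[-0.195,-0.007,0],0.7]
    - [150,[0,0,0],0]

```text
time_s: 13.0
tcp_pos: [0.5493, -0.0441, 0.0768]
eef_rot: [-180.0, -0.1, -178.5]
contact_force: [-1.2, 0.3, 1.0]
gripper_width: 0.036
```

```bash
python3 st.py; python3 - <<'E'
from h import *
c=viewer.capture("top"); print(pinang(c,484,201))
E
```

```text
t 13.0 [ 0.5493 -0.0441  0.0768] r 0.1329 phi 91.6 yaw-90-phi -0.0
F tang 1.1749317190887834 F [-1.2  0.3  1. ] 0.03597004844731161
(np.float64(0.06367173627285498), np.float64(-9.491909491485568), np.float64(-0.5408710207938144))
```

Emit:
apply_moves:
  plan:
    - [190,[0.167,-0.005,0],-0.6]
    - [190,[0.167,-0.005,0],-0.6]
    - [190,[0.167,-0.005,0],-0.6]
    - [190,[0.167,-0.005,0],-0.6]
    - [190,[0.167,-0.005,0],-0.6]
    - [190,[0.167,-0.005,0],-0.6]
    - [190,[0.167,-0.005,0],-0.6]
    - [190,[0.167,-0.005,0],-0.6]
    - [190,[0.167,-0.005,0],-0.6]
    - [190,[0.167,-0.005,0],-0.6]
    - [190,[0.167,-0.005,0],-0.6]
    - [190,[0.139,-0.004,0],-0.5]

```text
time_s: 14.55
tcp_pos: [0.4603, -0.0812, 0.0773]
eef_rot: [-180.0, 0.1, -135.7]
contact_force: [2.2, 1.4, -1.5]
gripper_width: 0.0225
```

Emit:
apply_moves:
  plan:
    - [190,[0.07,-0.001,0],-0.25]
    - [190,[0.07,-0.001,0],-0.25]
    - [190,[0.03,0,0],-0.1]
    - [190,[0,0,0],0]

```text
time_s: 15.05
tcp_pos: [0.4578, -0.0847, 0.0774]
eef_rot: [-179.9, 0.4, -132.2]
contact_force: [8.1, 17.5, -8.4]
gripper_width: 0.0222
```

```bash
python3 st.py; python3 - <<'E'
from h import *
f=viewer.capture("top")["frame"][120:270,330:500]; cv2.imwrite(f"pics/top6.png",cv2.resize(f,None,fx=4,fy=4,interpolation=2))
E
```

```text
t 15.05 [ 0.4578 -0.0847  0.0774] r 0.1327 phi 135.9 yaw-90-phi 1.9
F tang -18.420843232899987 F [ 8.1 17.5 -8.4] 0.022232635906877764
```

View pics/top6.png

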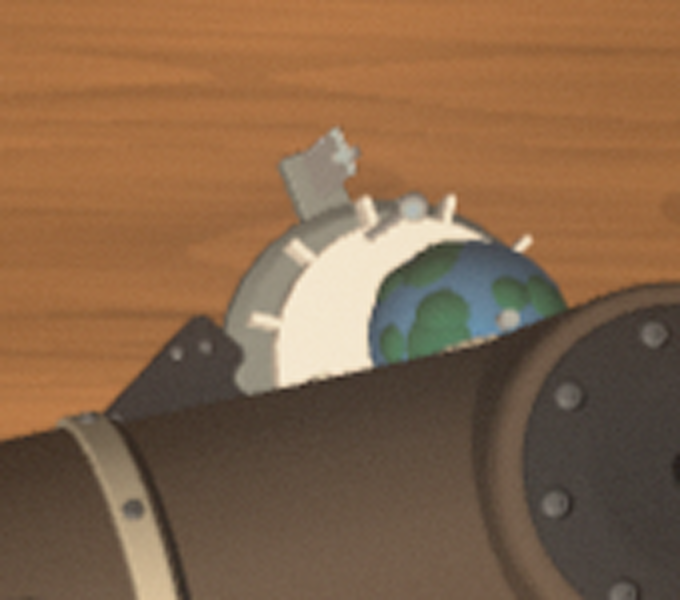

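The pin ball is now at zoom pixel (413,208), with its base pointing at the fin. I'll take the lever back gently to rest, open wide and lift clear.

Emit:
apply_moves:
  plan:
    - [150,[-0.195,-0.007,0],0.7]
    - [150,[-0.195,-0.007,0],0.7]
    - [150,[-0.195,-0.007,0],0.7]
    - [150,[-0.195,-0.007,0],0.7]
    - [150,[-0.195,-0.007,0],0.7]
    - [150,[-0.195,-0.007,0],0.7]
    - [150,[-0.195,-0.007,0],0.7]
    - [150,[-0.195,-0.007,0],0.7]
    - [150,[-0.195,-0.007,0],0.7]
    - [150,[-0.195,-0.007,0],0.7]
    - [150,[-0.195,-0.007,0],0.7]
    - [110,[0,0,0],0]

```text
time_s: 16.6
tcp_pos: [0.5492, -0.044, 0.0767]
eef_rot: [-180.0, -0.1, -178.4]
contact_force: [-0.1, -0.6, 0.5]
gripper_width: 0.0416
```

Emit:
apply_moves:
  plan:
    - [110,[0,0,0],0]
    - [110,[0,0,-0.5],0]
    - [110,[0,0,-0.8],0]
    - [110,[0,0,-0.8],0]
    - [110,[0,0,-0.8],0]
    - [110,[0,0,-0.8],0]
    - [110,[-0.2,0.9,0],0]
    - [110,[-0.2,0.9,0],0]
    - [110,[-0.2,0.9,0],0]
    - [110,[-0.2,0.9,0],0]
    - [110,[0,0,0],0]
    - [110,[0,0,0],0]

```text
time_s: 18.1
tcp_pos: [0.5841, 0.1369, 0.2618]
eef_rot: [-180.0, -0.0, -178.4]
contact_force: [-0.5, 0.5, -0.5]
gripper_width: 0.0501
```

```bash
python3 st.py; python3 - <<'E'
from h import *
c=viewer.capture("top"); print(pinang(c,413,208))
cv2.imwrite("pics/side7.png",viewer.capture("side")["frame"])
f=c["frame"][120:270,330:500]; cv2.imwrite(f"pics/top7.png",cv2.resize(f,None,fx=4,fy=4,interpolation=2))
E
```

```text
t 18.1 [0.5841 0.1369 0.2618] r 0.3154 phi 84.3 yaw-90-phi 7.2
F tang 0.5288711864945217 F [-0.5  0.5 -0.5] 0.05005912790427487
(np.float64(0.06279315249292709), np.float64(20.80167333807276), np.float64(-0.012187201778834903))
```

View pics/top7.png

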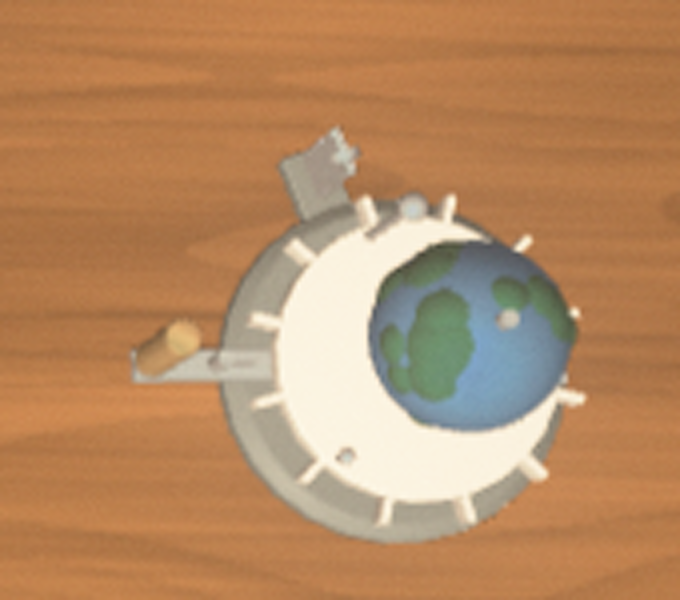

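View pics/side7.png

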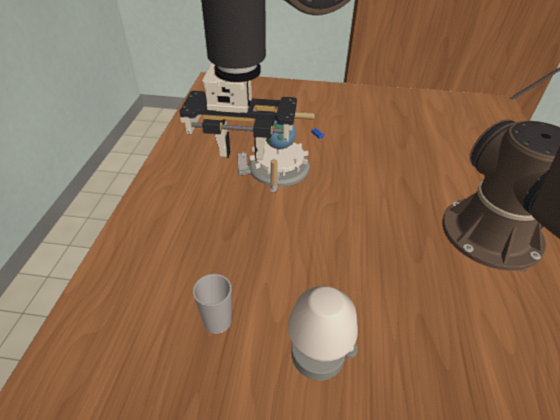

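```bash
python3 -c "
from plant import close_job; print(close_job())"
```

```text
the job is handed in; nothing more can be done
None
```

The tall pin is now lined up with the index fin: I measured it at −0.01 rad, and the limit is ±0.18. I handed the job in at about 18 s of the 61 s allowed; no verdict was reported.

- **What I did:** I placed the half-closed fingers on either side of the wooden handle and swung the lever to its hard stop three times, letting it spring back each time. Pushing on the stop took about 18–20 N. The pin went from −1.79 to −1.06, −0.54 and finally −0.01 rad.
- **Last checks:** The lever is back at rest and the pictures show the arm lifted well clear, with about 0.5 N of sensor noise. The pin did not move while I pulled away. The glass is at the same pixels as at the start. I saw no sign of contact with the globe or plate.
- **Disagreements:** The side camera's y readings for the globe, handle and fin differed from the top camera's by about 3–11 mm. I used the top view, because its distances matched the given sizes. The fin's own pixel gave an index bearing of 23.9°, while the lever's rest position gave 21.5°. I used 21.5°; with 23.9° the pin would read about −0.05 rad, still within the limit.

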